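# Close up the optics train on the lamp rail

## Robot

A 6-joint arm with a two-finger parallel gripper is mounted at the origin on the work surface. World frame = base frame: x ahead of the robot, y to its left, z up, the work surface at z = 0. Lengths are in m, angles in rad, forces in N, time in s.
With the tool pointing down it reaches from about 0.15 to 0.775 m from the base axis. Payload 6.1 kg.
Tool frame: the origin (TCP) lies midway between the tips of the shut fingers; the grasp point (between the pads) lies 19 mm behind it (bot.tcp_to_grasp is the distance from the TCP to the grasp point, in m); z points along the fingers, y is the direction in which the jaws open and shut (so a half turn about z gives the same grasp; the last joint's range is limited). The gripper opens to 85 mm and grips with 20 to 120 N. Pads are 22 mm wide; open, the fingers measure 114 mm over their backs; the gripper's body (76 mm by 85 mm) begins 54 mm behind the grasp point. The pads swing forward as they close: fully open they stand 13 mm farther back than shut.
Start: joints at [1.315, 0.126, -0.04, 1.405, 0, 1.571], TCP at [0.133, 0.508, 0.231] pointing down, gripper open.
Joint ranges: [-2.72, 2.72], [-0.95, 1.95], [-1.27, 1.35], [-1.78, 2.02], [-1.46, 1.47], [-3.14, 3.14]. Speed limits (rad/s): [2.39, 2.39, 3.01, 3.14, 3.14, 3.14].

## Interface

Orientations are given as a unit quaternion [w, x, y, z].
In Python, from plant import status, eyes, order, bot gives the robot as it stands.
- The arm moves only by the tool move_arm, never from a script. Its argument "deltas" is a list that holds one entry, the list of rows, each a list of 4 numbers: the shift along the world's x, y, z in m, then the turn about the world's z in rad. In form: [[[x, y, z, twist], ...]]. A call has exactly 5 rows; each row is the pose to reach, as a shift and turn from the pose measured when the call began; what a row does not reach only later rows make up. A row lasts 1/10 s, in which the tool goes at most 50 mm and 8.59 degrees, less where a joint would pass 70% of its speed; a pose out of reach is approached as far as the arm can. A call with a gripper value outside its range is refused whole. "fingers" is the opening, from 0 (shut) to 1 (fully open), set as the call begins (left out, the last holds). The fingers move at their own pace and stop on an object; "grip_force" is the grip in N (left out, the last holds). Time passes only in rows, so rows that repeat a pose let the fingers close, or fill a call up. It gives the time, the measured TCP pose, the force and the opening at its end, in the units of the state.
- status.get_obs(): the state, without advancing time (a new reading comes with each control period).
- eyes.camera(name): name is "scene" or "top" or "wrist"; returns a dict with "color" (400x640x3 uint8, red, green, blue), "z_map" (400x640 float32, m along the optical axis (not along the pixel's ray), 0 where there is no reading), "mtx" (3x3 intrinsics, pixels), "k1" (the pictures are not rectified: a ray, as slopes to the right and down, at radius r is drawn at 1 + k1 r^2 times it, then the intrinsics apply), "xyz" and "orientation" of the camera in the world; the wrist camera has in their place "hand_eye" (4x4, takes a point from camera to tool coordinates, whose origin is the TCP and whose axes are the flange's). Camera axes: x right, y up, looking along -z (the intrinsics and any distortion apply to the point x, -y, -z); pixel columns grow to the right and rows downward; lengths in m; the calibration is good to about 2 mm. A picture is of the moment at which its call begins: read the wrist's pose just before it.
- order.job_done(): hands the job in, once; it reports no verdict.
The state is a dict: "clock": time; "joint_positions": joint angles; "qd": joint speeds; "joint_torque": joint torques, N m; "ee_pos": TCP position; "orientation": TCP orientation; "wrist_force": force on the tool from outside, world axes, zero at the start; "wrist_torque": the same for the moment, N m; "width": finger opening in m.
Only numpy, scipy, OpenCV 4.12 (cv2) and the standard library are available. Lean on these libraries where they do the work, as an engineer would, in place of code of your own. Each camera call takes 0.05 s, during which the arm holds its last target.

## Task

Get the lamp rail ready for a run: push the three touching optics carriers along the rail as one train, from the tail end, until the leading one is fully home against the red end stop in front of the lamp and all three still butt tightly together. Push gently and only on the saddle block of the last carrier, fingers off the optics and the other two carriers; lift or tip nothing, and leave the vial, the filter case and the thumb nut where they stand.

Things in the scene. Friction and masses are not known exactly. Their poses are not given: they have to be found in the camera images.
- rail: Fixed aluminium optical rail, 620 mm long along its own y; top face 58 mm wide, 30 mm above the bench. Origin on the bench under the centre line, z up; place and heading vary. A horizontal arc lamp (steel barrel, black flange, highest point 152 mm) stands on its -y end, from y -168 to -351 mm; the bare +y end is at y +320 mm. Foot clamps 20 mm high beside it at y -270 and +290 mm.
- stop_face (a point): Middle of the lower edge of the end stop's face, at the height of the rail's top face (y -140 mm in the rail's frame). The stop is a fixed red block, 80 mm wide, 24 mm high above the rail; its face looks along the rail's +y. All three carriers slide towards it along the rail's -y.
- cell_carrier: Leading carrier, loose, about 0.36 kg: black saddle resting on the rail, block 80 mm wide, 80 mm long along the rail, 22 mm high, cheeks hanging 14 mm beside the rail head (1 mm play). Origin mid-underside, on the rail's top face; y along the rail away from the lamp, z up. White thumbscrew to x +64 mm. Carries a clear tube with black end rings, top 114 mm above the origin.
- filter_carrier: Middle carrier, loose, about 0.26 kg: the same saddle but dark grey and 60 mm long along the rail; carries a yellow glass filter between black plates with white thumb nuts, top 108 mm above the origin. Origin and axes as for the leading carrier, which it touches at the start.
- iris_carrier: Last carrier (the tail, farthest from the lamp), loose, about 0.32 kg with its iris: the same black saddle, 80 mm long along the rail. Origin and axes as for the leading carrier. It touches the middle carrier at the start. The three slide with dry friction (coefficient about 0.6; some 4 to 9 N for the whole train).
- iris: Black iris ring 50 mm across and 10 mm thick on a steel post, fixed on the last carrier, its middle plane 60 mm towards the lamp from the push face. Origin at the foot of the post, on the block's top; axes as the carrier's; highest point 75 mm above the origin (97 mm above the rail's top face).
- push_face (a point): Middle of the rear end face of the last carrier's saddle block, the flat black face to push on: 80 mm wide, 22 mm high, this point 11 mm above the rail's top face. It looks along the rail's +y. Home, it is 220 mm from the stop's face (rail's y +80 mm); at the start it is 60 to 140 mm farther out.
- vial: Bystander: small crimp-capped glass vial standing on the bench on the robot's side of the rail, 28 mm across, 53 mm high; origin at the centre of its underside. Stays where it is.
- filter_case: Bystander: flat grey case with an amber round window lying on the bench on the far side of the rail, 64 x 64 x 12 mm; origin at the centre of its underside. Stays where it is.
- thumb_nut: Bystander: white plastic thumb nut lying on the bench on the robot's side of the rail, 26 mm across, 14 mm high; origin at the centre of its underside. Stays where it is.
There are look-alikes about, which are no part of the job. Leave any blue, brown or orange look-alike of the iris_carrier alone.

How it is judged:
By the outcome, as a careful person would: the job done as asked, in the order asked, and still so for the second after the job is handed in, with the robot touching nothing.
It also fails if it takes over 38 s, if anything falls off the work surface, if the arm or the gripper's body presses on something with over 40 N, if the wrist force passes 120 N, or if a joint passes its speed limit or range.

## Working session

There is one attempt and no reset: what is moved stays moved. The work goes in short steps, Python scripts to look and compute and a tool call to move; the robot and the scene stay as the last step left them, time stands still between calls to the robot, and variables do not carry over. Pictures are saved under pics/ and viewed, and the job is handed in when it is done.

Besides the shell and the picture viewer there is one more tool, called by a JSON object that holds its "fn" and its "kwargs", one argument or row to a line. move_arm: Moves the arm, as the interface text tells. Its arguments: {"type":"object","properties":{"deltas":{"type":"array","items":{"type":"array","items":{"type":"array","items":{"type":"number"}}}},"fingers":{"type":"number"},"grip_force":{"type":"number"}},"required":["deltas"]}

```bash
mkdir -p pics; ls; cat > h.py <<'E'
import numpy as np, cv2
from plant import status, eyes, order, bot
from scipy.spatial.transform import Rotation as R
def rot(q): return R.from_quat([q[1],q[2],q[3],q[0]]).as_matrix()
def shot(n,f):
    o=status.get_obs(); c=eyes.camera(n)
    cv2.imwrite('pics/'+f+'.png',c['color'][:,:,::-1])
    if 'hand_eye' in c:
        H=np.eye(4);H[:3,:3]=rot(o['orientation']);H[:3,3]=o['ee_pos'];T=H@np.array(c['hand_eye'])
    else:
        T=np.eye(4);T[:3,:3]=rot(c['orientation']);T[:3,3]=c['xyz']
    c['T']=T
    np.savez('pics/'+f+'.npz',T=T,mtx=c['mtx'],k1=c['k1'],z=c['z_map'],color=c['color'])
    return c
def load(f): return dict(np.load('pics/'+f+'.npz'))
def rays(c,uv):
    uv=np.asarray(uv,float).reshape(-1,1,2)
    # distortion: d = u*(1+k1 r^2) -> opencv k1
    p=cv2.undistortPoints(uv,np.array(c['mtx'],float),np.array([float(c['k1']),0,0,0,0]),None,None,None) if 0 else cv2.undistortPointsIter(uv,np.array(c['mtx'],float),np.array([float(c['k1']),0,0,0.]),None,None,(3,50,1e-10))
    p=p.reshape(-1,2)
    d=np.c_[p[:,0],-p[:,1],-np.ones(len(p))]
    return d
def onplane(c,uv,h):
    d=rays(c,uv)@c['T'][:3,:3].T; o=c['T'][:3,3]
    return o+d*((h-o[2])/d[:,2])[:,None]
def depthpt(c,uv):
    uv=np.asarray(uv).reshape(-1,2); z=c['z'] if 'z' in c else c['z_map']
    d=rays(c,uv)*z[uv[:,1].astype(int),uv[:,0].astype(int)][:,None]
    return d@c['T'][:3,:3].T+c['T'][:3,3]
E
python3 - <<'E'
from h import *
for n in ['scene','top','wrist']:
    c=shot(n,n+'0'); print(n,c['T'].round(3).tolist(),c['mtx'],c['k1'])
print(status.get_obs())
E
```

```text
pics
scene [[0.636, -0.478, 0.606, 1.132], [0.772, 0.397, -0.496, -0.418], [-0.003, 0.783, 0.622, 0.668], [0.0, 0.0, 0.0, 1.0]] [[451.66651687   0.         320.35745964]
 [  0.         451.66651687 203.06254488]
 [  0.           0.           1.        ]] 0.009232187656493415
top [[-0.126, 0.97, -0.21, 0.378], [-0.992, -0.124, 0.023, 0.066], [-0.003, 0.211, 0.978, 0.787], [0.0, 0.0, 0.0, 1.0]] [[386.03894557   0.         322.03531799]
 [  0.         386.03894557 200.33731227]
 [  0.           0.           1.        ]] -0.05982713630423873
wrist [[0.253, -0.915, -0.313, 0.052], [0.968, 0.239, 0.083, 0.528], [-0.001, -0.324, 0.946, 0.373], [0.0, 0.0, 0.0, 1.0]] [[348.7243864    0.         321.5679043 ]
 [  0.         348.7243864  201.38346319]
 [  0.           0.           1.        ]] -0.006590205575671055
{'clock': 0.15, 'joint_positions': array([ 1.31497780e+00,  1.26281038e-01, -4.03463210e-02,  1.40538044e+00,
        1.52579309e-05,  1.57081653e+00]), 'qd': array([ 5.92892055e-04, -2.36240028e-03,  3.93268305e-03,  5.13429908e-04,
       -1.31023166e-03, -2.80737401e-05]), 'joint_torque': array([-1.29028278e-03, -4.36281860e+01,  3.53146076e+01,  1.37382676e-02,
       -3.32725506e-05, -1.72392055e-05]), 'ee_pos': array([0.13276611, 0.50763228, 0.23070017]), 'orientation': array([-8.48290119e-05,  1.27570764e-01,  9.91829286e-01, -5.99817495e-04]), 'wrist_force': array([-0.23270063,  0.68975512, -0.68860152]), 'wrist_torque': array([-0.01404674, -0.0563591 ,  0.0191124 ]), 'width': 0.08480181994418885}
```

View pics/scene0.png

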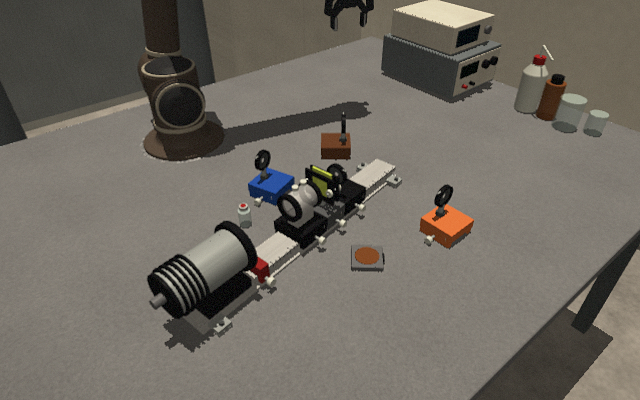

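View pics/top0.png

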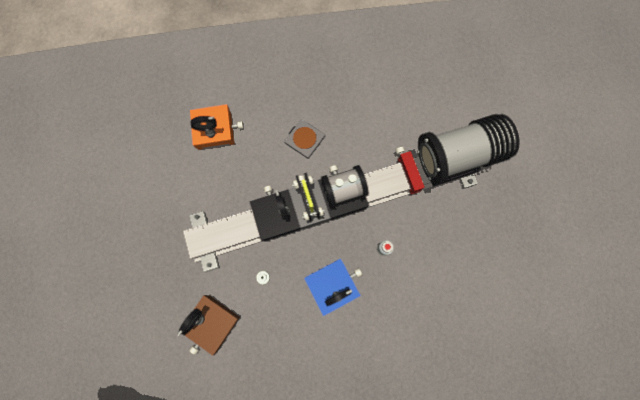

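View pics/wrist0.png

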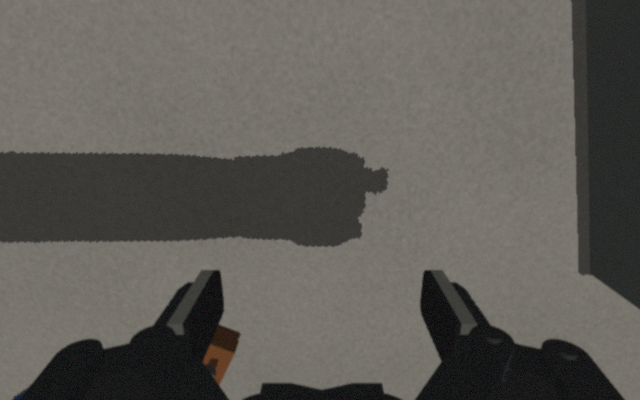

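The top view shows the rail running from its bare end near (187,243) to the red stop near (410,172). The tail carrier's rear edge is near x≈252, with the brown look-alike at (210,325) and the orange one at (211,127). Next I'll measure these.

```bash
python3 - <<'E'
from h import *
c=load('top0')
im=c['color'][:,:,::-1].copy()
crop=cv2.resize(im[130:290,170:430],None,fx=3,fy=3,interpolation=cv2.INTER_CUBIC)
cv2.imwrite('pics/topcrop0.png',crop)
# height map of whole
v,u=np.mgrid[0:400,0:640]
P=depthpt(c,np.c_[u.ravel(),v.ravel()]).reshape(400,640,3)
np.save('pics/P.npy',P)
hsv=cv2.cvtColor(im,cv2.COLOR_BGR2HSV)
for px in [(220,235),(385,185),(258,215),(270,222),(410,172),(100,200),(300,300)]:
    print(px,P[px[1],px[0]].round(4),hsv[px[1],px[0]])
E
```

```text
(220, 235) [0.4964 0.2572 0.0288] [ 21  26 222]
(385, 185) [ 0.5556 -0.0827  0.0298] [ 19  28 220]
(258, 215) [0.5224 0.175  0.0516] [ 0 19 55]
(270, 222) [0.5064 0.1536 0.0489] [18 22 59]
(410, 172) [ 0.5703 -0.1319  0.0524] [  1 193 182]
(100, 200) [ 0.6081  0.5184 -0.0025] [ 15  28 148]
(300, 300) [0.3517 0.1157 0.0029] [ 19  24 148]
```

View pics/topcrop0.png

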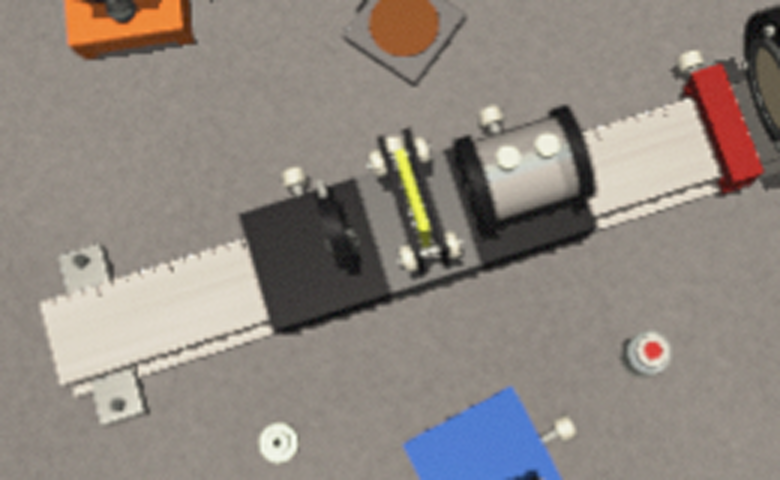

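```bash
python3 - <<'E'
from h import *
c=load('top0'); P=np.load('pics/P.npy')
hsv=cv2.cvtColor(c['color'],cv2.COLOR_RGB2HSV)
m=((hsv[...,2]>190)&(hsv[...,1]<60)&(P[...,2]>.02)&(P[...,2]<.04)).astype(np.uint8)
v,u=np.nonzero(m); X=onplane(c,np.c_[u,v],.03)
k=(X[:,0]>.42)&(X[:,0]<.62)&(X[:,1]<.33); X=X[k]
# direction: iterate: fit edges by binning along
d=X[:,:2]-X[:,:2].mean(0); ang=np.linalg.svd(d,full_matrices=False)[2][0]; 
if ang[1]<0: ang=-ang
for it in range(3):
    e=ang; n=np.array([e[1],-e[0]])  # rail x (y=e -> x = (ey,-ex))
    s=X[:,:2]@e; w=X[:,:2]@n
    b=np.round(s/.006).astype(int); r=[]
    for i in np.unique(b):
        q=w[b==i]
        if len(q)>10 and np.ptp(q)>.05: r.append((i*.006,q.max(),q.min()))
    r=np.array(r)
    pf=np.polyfit(r[:,0],r[:,1],1); pn=np.polyfit(r[:,0],r[:,2],1)
    print(pf,pn,len(r))
    ang=e+n*pf[0]; ang/=np.linalg.norm(ang)
e=ang;n=np.array([e[1],-e[0]]);s=X[:,:2]@e;w=X[:,:2]@n
wc=(np.percentile(w,98)+np.percentile(w,2))/2
print('e',e,'heading',np.degrees(np.arctan2(-e[0],e[1])),'width',w.min(),w.max(),'wfar',np.percentile(w,[1,99]))
rear=onplane(c,[[187+0,130+101+0],[170+62/3,130+385/3]],.03); print('rail end',rear, rear[:,:2]@e)
print('smax',s.max(), 'gap', np.sort(np.unique(np.round(s,3)))[[0,-1]])
# saddle top rear edge at z .052
top=onplane(c,[[170+241/3,130+215/3],[170+272/3,130+325/3],[170+595/3,130+232/3]],.052);print('saddle',top,top[:,:2]@e,top[:,:2]@n)
red=((hsv[...,0]<8)|(hsv[...,0]>172))&(hsv[...,1]>140)&(hsv[...,2]>80)&(P[...,2]>.035)&(P[...,2]<.065)
v,u=np.nonzero(red);Y=onplane(c,np.c_[u,v],.054);Y=Y[Y[:,1]<-.08];Y=Y[np.abs(Y[:,0]-.57)<.06]
print('stop s',np.percentile(Y[:,:2]@e,[1,50,99]),'w',np.percentile(Y[:,:2]@n,[1,99]))
# bystanders
for nme,px in dict(nut=(262,277),vial=(387,247),blue=(333,287),brown=(210,325),orange=(211,127),case=(305,139)).items(): print(nme,P[px[1],px[0]])
E
```

```text
[0.00365284 0.56461542] [0.04765434 0.5006221 ] 39
[-0.00106815  0.5647739 ] [0.04729643 0.49995602] 38
[0.00109109 0.56476068] [0.04892824 0.49990769] 37
e [-0.17936646  0.98378233] heading 10.332860206645371 width 0.40201390682979193 0.6023404060181439 wfar [0.50949236 0.59763618]
rail end [[0.51232374 0.32214894 0.03      ]
 [0.45742667 0.31797908 0.03      ]] [0.22503074 0.2307752 ]
smax 0.2322178965709223 gap [-0.226  0.232]
saddle [[ 0.55056616  0.18744385  0.052     ]
 [ 0.4766298   0.17407458  0.052     ]
 [ 0.51031832 -0.03900507  0.052     ]] [ 0.08565084  0.08576009 -0.12990649] [0.5752584  0.50012312 0.49504595]
stop s [-0.2470207  -0.23615277 -0.22488422] w [0.49925745 0.57790407]
nut [0.40520154 0.18434345 0.01411765]
vial [ 0.42977889 -0.06269067  0.05223435]
blue [0.3688883  0.04850231 0.03497437]
brown [0.32746227 0.2876179  0.0351147 ]
orange [0.70837519 0.24991358 0.07003382]
case [0.6810105  0.06656357 0.01253814]
```

{"fn": "move_arm", "kwargs": {
  "deltas": [
    [[0.037,-0.028,0,-0.12],[0.074,-0.056,0,-0.24],[0.111,-0.084,0,-0.36],[0.148,-0.111,0,-0.48],[0.185,-0.139,0,-0.6]]
  ],
  "fingers": 0
}}

```text
clock: 0.65
ee_pos: [0.3188, 0.3673, 0.2306]
orientation: [-0.0, 0.417, 0.909, -0.001]
wrist_force: [0.6, 0.6, -0.5]
width: 0.0121
```

{"fn": "move_arm", "kwargs": {
  "deltas": [
    [[0.037,-0.027,0,-0.11],[0.074,-0.055,0,-0.22],[0.111,-0.082,0,-0.33],[0.148,-0.11,-0.02,-0.44],[0.185,-0.137,-0.05,-0.53]]
  ],
  "fingers": 0
}}

```text
clock: 1.15
ee_pos: [0.5026, 0.2316, 0.1841]
orientation: [0.0, 0.642, 0.766, 0.001]
wrist_force: [0.8, 0.7, -0.2]
width: -0.0001
```

```bash
python3 - <<'E'
from h import *
for n in ['scene','top','wrist']: c=shot(n,n+'1')
o=status.get_obs();print(o['ee_pos'],rot(o['orientation']).round(4).tolist(),o['width'],bot.tcp_to_grasp)
cv2.imwrite('pics/top1c.png',cv2.resize(load('top1')['color'][130:290,170:430,::-1],None,fx=3,fy=3))
E
```

```text
[0.5006405  0.23068666 0.18070896] [[-0.1757, 0.9844, -0.0056], [0.9844, 0.1757, -0.0022], [-0.0012, -0.0059, -1.0]] 6.763704315077817e-05 0.0187
```

View pics/top1c.png

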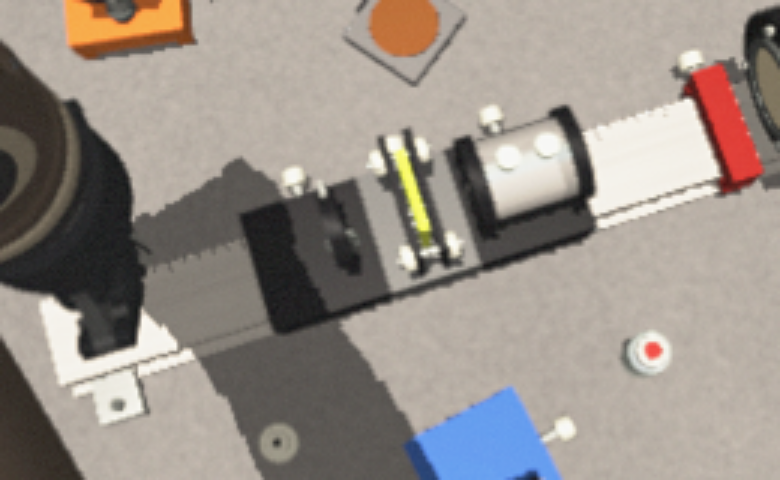

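View pics/wrist1.png

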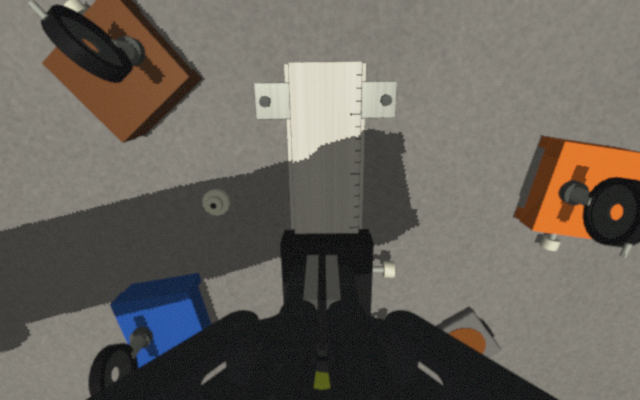

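```bash
python3 - <<'E'
from h import *
c=load('wrist1')
e=np.array([-.17937,.98378]);n=np.array([.98378,.17937])
for nm,uv,h in [('rear top',[[284,232],[371,232]],.052),('railL',[[290,225],[287,66]],.03),('railR',[[362,225],[365,66]],.03)]:
    X=onplane(c,uv,h); print(nm,X.round(4).tolist(),'s',X[:,:2]@e,'w',X[:,:2]@n)
E
```

```text
rear top [[0.4764, 0.1869, 0.052], [0.5485, 0.1998, 0.052]] s [0.098449   0.09816219] w [0.5021942  0.57548837]
railL [[0.4798, 0.1846, 0.03], [0.4581, 0.3172, 0.03]] s [0.0955332  0.22992064] w [0.50513878 0.50762043]
railR [[0.5439, 0.196, 0.03], [0.5181, 0.3278, 0.03]] s [0.09526974 0.22951326] w [0.5702856  0.56845657]
```

{"fn": "move_arm", "kwargs": {
  "deltas": [
    [[0.001,-0.001,-0.035,0],[0.003,-0.003,-0.07,0],[0.005,-0.006,-0.105,0],[0.005,-0.006,-0.13,0],[0.005,-0.006,-0.142,0]]
  ]
}}

```text
clock: 1.8
ee_pos: [0.5038, 0.2249, 0.0369]
orientation: [-0.002, 0.641, 0.767, -0.004]
wrist_force: [0.8, 0.2, 0.3]
width: -0.0002
```

```bash
python3 - <<'E'
from h import *
for n in ['scene','wrist']: c=shot(n,n+'2')
o=status.get_obs();p=o['ee_pos'];e=np.array([-.17937,.98378]);n=np.array([.98378,.17937])
print(p,p[:2]@e,p[:2]@n,rot(o['orientation']).round(4).tolist(),o['wrist_force'])
cv2.imwrite('pics/scene2c.png',cv2.resize(load('scene2')['color'][120:300,230:430,::-1],None,fx=3,fy=3))
E
```

```text
[0.50433569 0.22493808 0.03777002] 0.13082689301398787 0.5365025052428644 [[-0.177, 0.9842, -0.0079], [0.9842, 0.177, -0.0031], [-0.0017, -0.0084, -1.0]] [0.41081778 0.16040688 0.44788091]
```

View pics/scene2c.png

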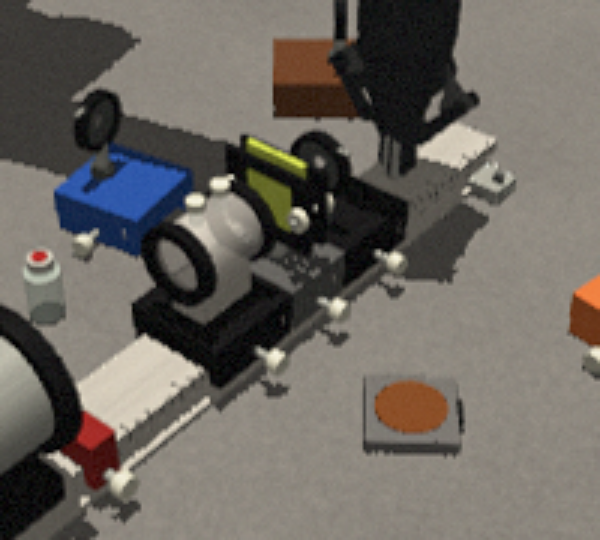

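View pics/wrist2.png

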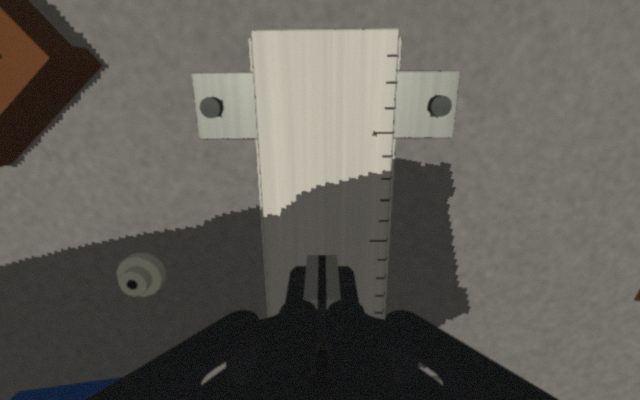

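{"fn": "move_arm", "kwargs": {
  "deltas": [
    [[0.001,-0.005,0,0],[0.002,-0.01,0,0],[0.003,-0.015,0,0],[0.0036,-0.02,0,0],[0.0045,-0.025,0,0]]
  ]
}}

```text
clock: 2.4
ee_pos: [0.5092, 0.1994, 0.0383]
orientation: [-0.002, 0.642, 0.767, -0.003]
wrist_force: [-0.4, 0.6, -0.7]
width: 0.0004
```

{"fn": "move_arm", "kwargs": {
  "deltas": [
    [[0.0004,-0.002,0,0],[0.0007,-0.004,0,0],[0.001,-0.006,0,0],[0.0014,-0.008,0,0],[0.0018,-0.01,0,0]]
  ]
}}

```text
clock: 2.9
ee_pos: [0.5109, 0.1908, 0.0384]
orientation: [-0.003, 0.641, 0.767, -0.002]
wrist_force: [-0.9, 5.6, 0.4]
width: -0.0003
```

Contact has been made at TCP y≈0.192 with about 5.6 N. I'll continue the slow push.

{"fn": "move_arm", "kwargs": {
  "deltas": [
    [[0.0005,-0.003,0,0],[0.001,-0.006,0,0],[0.0016,-0.009,0,0],[0.0022,-0.012,0,0],[0.0027,-0.015,0,0]]
  ]
}}

```text
clock: 3.4
ee_pos: [0.5134, 0.1772, 0.0385]
orientation: [-0.004, 0.641, 0.768, -0.001]
wrist_force: [-1.2, 6.1, 0.1]
width: 0.0001
```

{"fn": "move_arm", "kwargs": {
  "deltas": [
    [[0.0005,-0.003,0,0],[0.001,-0.006,0,0],[0.0016,-0.009,0,0],[0.0022,-0.012,0,0],[0.0027,-0.015,0,0]]
  ]
}}

```text
clock: 3.9
ee_pos: [0.5159, 0.1636, 0.0385]
orientation: [-0.005, 0.64, 0.768, -0.0]
wrist_force: [-1.3, 5.8, 0.3]
width: -0.0004
```

```bash
python3 - <<'E'
from h import *
for n in ['scene','top']: c=shot(n,n+'3')
o=status.get_obs();p=o['ee_pos'];e=np.array([-.17937,.98378]);n=np.array([.98378,.17937])
print(p,p[:2]@e,p[:2]@n,rot(o['orientation']).round(4).tolist(),o['wrist_force'],o['wrist_torque'])
a=cv2.resize(load('scene3')['color'][130:290,230:400,::-1],None,fx=3,fy=3)
b=cv2.resize(load('top3')['color'][130:260,230:440,::-1],None,fx=3.5,fy=3.5)
cv2.imwrite('pics/a3.png',a);cv2.imwrite('pics/b3.png',b)
E
```

```text
[0.51597987 0.16311267 0.03846372] 0.06791566977408577 0.5368681920550772 [[-0.1794, 0.9837, -0.0086], [0.9837, 0.1795, 0.0056], [0.0071, -0.0074, -0.9999]] [-0.93176889  4.85805482 -0.23585446] [1.03281873 0.16929593 0.02095352]
```

View pics/a3.png

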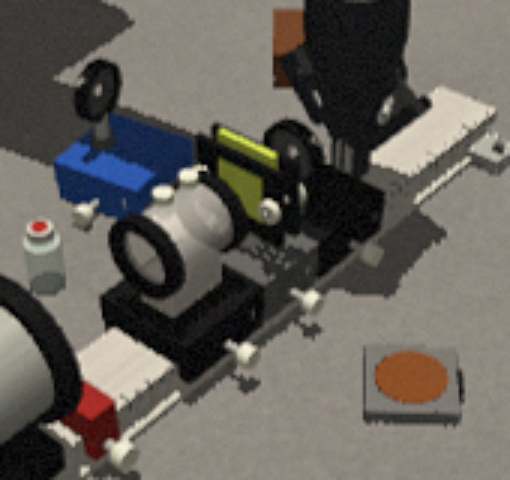

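View pics/b3.png

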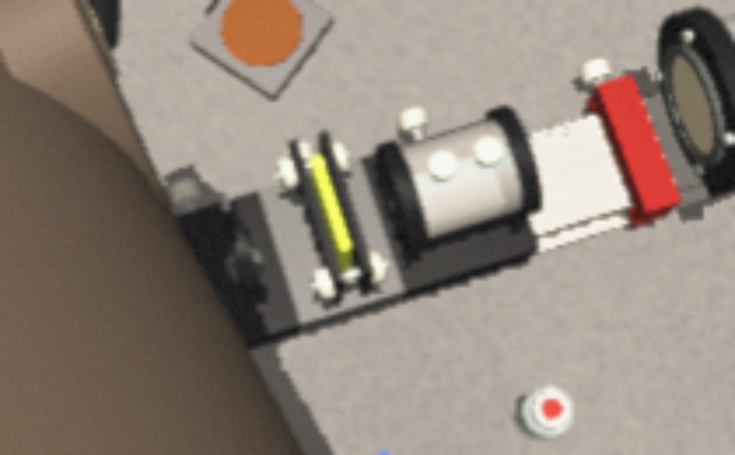

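The train slides together with the fingers behind the tail block, and about 62 mm remain.

{"fn": "move_arm", "kwargs": {
  "deltas": [
    [[0.0006,-0.003,0,0],[0.0011,-0.006,0,0],[0.0017,-0.009,0,0],[0.0022,-0.012,0,0],[0.0028,-0.015,0,0]]
  ]
}}

```text
clock: 4.5
ee_pos: [0.5186, 0.1492, 0.0385]
orientation: [-0.006, 0.64, 0.768, 0.0]
wrist_force: [-1.4, 6.5, 0.8]
width: -0.0002
```

{"fn": "move_arm", "kwargs": {
  "deltas": [
    [[0.0006,-0.003,0,0],[0.0011,-0.006,0,0],[0.0017,-0.009,0,0],[0.0022,-0.012,0,0],[0.0028,-0.015,0,0]]
  ]
}}

```text
clock: 5.0
ee_pos: [0.5212, 0.1352, 0.0385]
orientation: [-0.007, 0.64, 0.769, 0.001]
wrist_force: [-1.9, 5.3, 0.9]
width: -0.0002
```

{"fn": "move_arm", "kwargs": {
  "deltas": [
    [[0.0006,-0.003,0,0],[0.0011,-0.006,0,0],[0.0017,-0.009,0,0],[0.0022,-0.012,0,0],[0.0028,-0.015,0,0]]
  ]
}}

```text
clock: 5.5
ee_pos: [0.5237, 0.1213, 0.0385]
orientation: [-0.008, 0.639, 0.769, 0.002]
wrist_force: [-0.1, 5.9, 0.3]
width: 0.0001
```

```bash
python3 - <<'E'
from h import *
for n in ['scene','top']: c=shot(n,n+'4')
o=status.get_obs();p=o['ee_pos'];e=np.array([-.17937,.98378]);n=np.array([.98378,.17937])
print(p,p[:2]@e,p[:2]@n,o['wrist_force'],o['wrist_torque'])
a=cv2.resize(load('scene4')['color'][130:290,230:400,::-1],None,fx=3,fy=3)
b=cv2.resize(load('top4')['color'][130:260,230:440,::-1],None,fx=3.5,fy=3.5)
cv2.imwrite('pics/a4.png',a);cv2.imwrite('pics/b4.png',b)
E
```

```text
[0.5238722  0.120838   0.03855147] 0.024911049632355974 0.5370497066839042 [-0.73959423  5.68265049  0.92144062] [0.9332846  0.20661794 0.03202758]
```

View pics/a4.png

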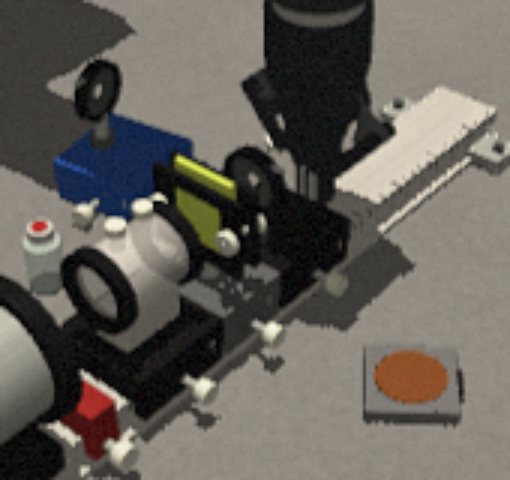

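View pics/b4.png

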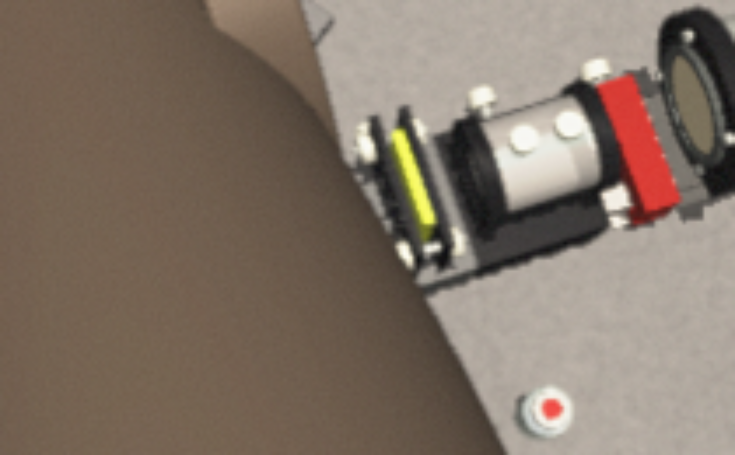

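{"fn": "move_arm", "kwargs": {
  "deltas": [
    [[0.0005,-0.0028,0,0],[0.001,-0.0054,0,0],[0.0014,-0.0078,0,0],[0.0018,-0.0098,0,0],[0.0021,-0.0116,0,0]]
  ]
}}

```text
clock: 6.1
ee_pos: [0.5258, 0.1102, 0.0385]
orientation: [-0.008, 0.639, 0.769, 0.002]
wrist_force: [-1.3, 5.5, 0.5]
width: -0.0
```

{"fn": "move_arm", "kwargs": {
  "deltas": [
    [[0.0002,-0.001,0,0],[0.0004,-0.002,0,0],[0.0005,-0.003,0,0],[0.0007,-0.004,0,0],[0.0009,-0.005,0,0]]
  ]
}}

```text
clock: 6.6
ee_pos: [0.5264, 0.1062, 0.0386]
orientation: [-0.009, 0.639, 0.769, 0.002]
wrist_force: [-0.8, 5.7, 0.2]
width: -0.0002
```

{"fn": "move_arm", "kwargs": {
  "deltas": [
    [[0.0001,-0.0008,0,0],[0.0003,-0.0016,0,0],[0.0004,-0.0024,0,0],[0.0006,-0.0032,0,0],[0.0007,-0.004,0,0]]
  ]
}}

```text
clock: 7.1
ee_pos: [0.527, 0.1031, 0.0386]
orientation: [-0.01, 0.639, 0.769, 0.003]
wrist_force: [-0.9, 5.6, 1.0]
width: 0.0001
```

{"fn": "move_arm", "kwargs": {
  "deltas": [
    [[0.0001,-0.0008,0,0],[0.0003,-0.0016,0,0],[0.0004,-0.0024,0,0],[0.0005,-0.003,0,0],[0.0006,-0.0036,0,0]]
  ]
}}

```text
clock: 7.6
ee_pos: [0.5272, 0.1014, 0.0386]
orientation: [-0.011, 0.638, 0.77, 0.004]
wrist_force: [-1.5, 11.8, 0.3]
width: 0.0002
```

{"fn": "move_arm", "kwargs": {
  "deltas": [
    [[0.0001,-0.0008,0,0],[0.0003,-0.0015,0,0],[0.0003,-0.002,0,0],[0.0003,-0.002,0,0],[0.0003,-0.002,0,0]]
  ]
}}

```text
clock: 8.1
ee_pos: [0.5271, 0.1014, 0.0387]
orientation: [-0.013, 0.638, 0.77, 0.006]
wrist_force: [-2.1, 10.2, -0.1]
width: 0.0003
```

```bash
python3 - <<'E'
from h import *
for n in ['scene']: c=shot(n,n+'5')
o=status.get_obs();p=o['ee_pos'];e=np.array([-.17937,.98378]);n=np.array([.98378,.17937])
print(p,p[:2]@e,p[:2]@n,o['wrist_force'],o['wrist_torque'])
a=cv2.resize(load('scene5')['color'][150:290,230:370,::-1],None,fx=4,fy=4,interpolation=cv2.INTER_CUBIC)
cv2.imwrite('pics/a5.png',a)
E
```

```text
[0.52714605 0.10139398 0.03869297] 0.005195178391403519 0.5367827794190572 [-1.23389838 10.08434965  0.12446342] [ 2.06293609  0.30522039 -0.01457558]
```

View pics/a5.png

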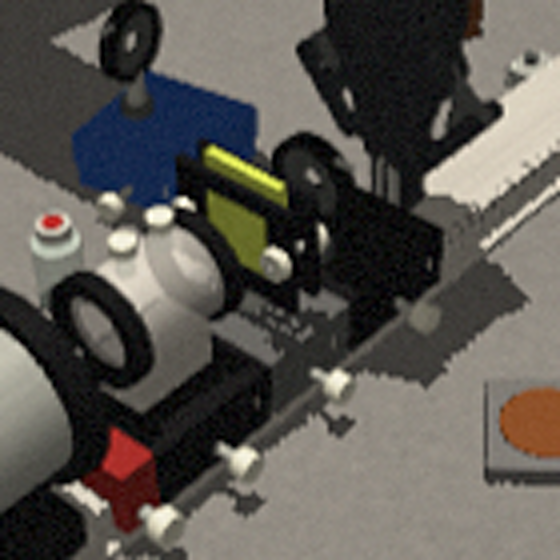

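{"fn": "move_arm", "kwargs": {
  "deltas": [
    [[0.0002,-0.001,0,0],[0.0004,-0.002,0,0],[0.0005,-0.003,0,0],[0.0005,-0.003,0,0],[0.0005,-0.003,0,0]]
  ]
}}

```text
clock: 8.65
ee_pos: [0.5271, 0.1014, 0.0388]
orientation: [-0.015, 0.637, 0.771, 0.008]
wrist_force: [-2.2, 13.3, 0.3]
width: -0.0003
```

The train doesn't move at 13 N, against about 5.7 N while sliding, so it's seated. Backing straight off.

{"fn": "move_arm", "kwargs": {
  "deltas": [
    [[-0.0004,0.002,0,0],[-0.001,0.006,0,0],[-0.0025,0.014,0,0],[-0.0045,0.025,0,0],[-0.007,0.04,0,0]]
  ]
}}

```text
clock: 9.15
ee_pos: [0.52, 0.1419, 0.0388]
orientation: [-0.015, 0.637, 0.77, 0.008]
wrist_force: [-0.2, -0.4, -0.9]
width: -0.0
```

{"fn": "move_arm", "kwargs": {
  "deltas": [
    [[-0.002,0.01,0,0],[-0.004,0.02,0.02,0],[-0.006,0.03,0.06,0],[-0.008,0.04,0.1,0],[-0.01,0.05,0.15,0]]
  ]
}}

```text
clock: 9.65
ee_pos: [0.5088, 0.1926, 0.1882]
orientation: [-0.016, 0.637, 0.771, 0.007]
wrist_force: [1.0, 0.2, 0.1]
width: 0.0001
```

{"fn": "move_arm", "kwargs": {
  "deltas": [
    [[-0.03,0.04,0.0,0],[-0.06,0.08,0.0,0],[-0.1,0.12,0.0,0],[-0.14,0.16,0.0,0],[-0.18,0.2,0.0,0]]
  ]
}}

```text
clock: 10.15
ee_pos: [0.3417, 0.3793, 0.1883]
orientation: [-0.016, 0.637, 0.771, 0.007]
wrist_force: [0.4, 0.2, -0.3]
width: -0.0001
```

```bash
python3 - <<'E'
from h import *
for n in ['scene','top']: c=shot(n,n+'6')
o=status.get_obs();print(o['clock'],o['ee_pos'],o['wrist_force'])
a=cv2.resize(load('scene6')['color'][150:290,220:370,::-1],None,fx=4,fy=4,interpolation=cv2.INTER_CUBIC)
b=cv2.resize(load('top6')['color'][110:290,230:440,::-1],None,fx=3.3,fy=3.3,interpolation=cv2.INTER_CUBIC)
cv2.imwrite('pics/a6.png',a);cv2.imwrite('pics/b6.png',b)
E
```

```text
10.25 [0.33933297 0.3815497  0.18829298] [0.40067071 0.34007087 0.07618421]
```

View pics/a6.png

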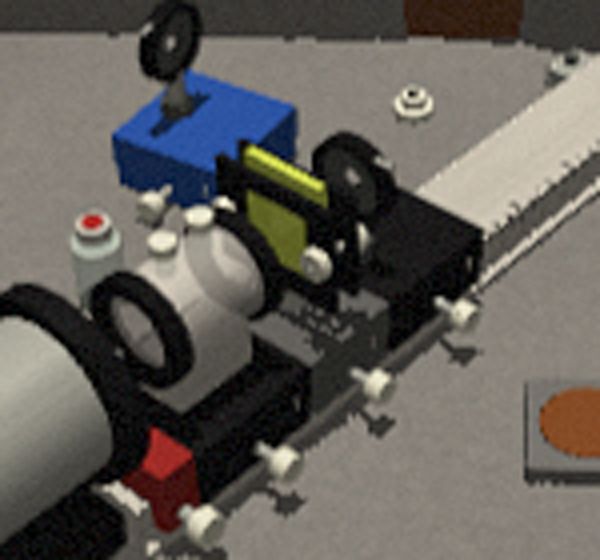

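View pics/b6.png

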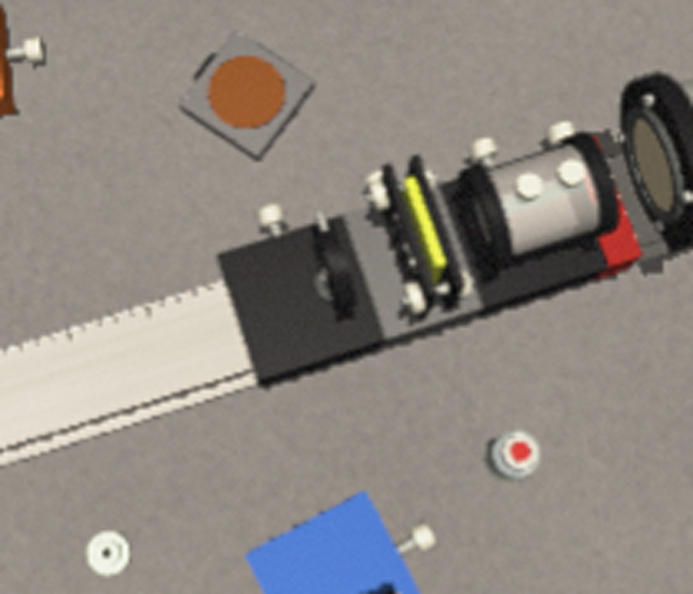

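The views show no visible gaps at the stop or between the blocks, and the nut, vial and case look undisturbed. One last numeric check, then I'll hand in.

```bash
python3 - <<'E'
from h import *
c=load('top6');e=np.array([-.17937,.98378])
X=onplane(c,[[230+219/3.3,110+255/3.3],[230+258/3.3,110+374/3.3]],.052);print('rear face to stop',X[:,:2]@e+.2252)
a,b=load('top0'),c
d=cv2.absdiff(a['color'],b['color']).max(2)
for nm,(u,v) in dict(nut=(262,277),vial=(387,247),case=(305,139),blue=(333,287)).items():
    print(nm,np.percentile(d[v-20:v+20,u-20:u+20],[50,98]))
order.job_done()
E
```

```text
rear face to stop [0.21682251 0.2157699 ]
nut [4. 8.]
vial [4. 8.]
case [4. 8.]
blue [5. 8.]
the job is handed in; nothing more can be done
```

The job is handed in: the three carriers were pushed as one train up to the red stop. I used the shut fingertips on the rear face of the last saddle block only. It took about 10 s of the 38 s allowed.

- **Seating:** Force was about 5–6 N while sliding, then rose to 10–13 N at the stop with no further movement. The tool stopped at the position I had predicted for home.
- **Butting:** After I backed off, the scene and top pictures showed no gap between the blocks or at the stop. I judged the gaps by eye, at roughly 2 mm per pixel in the top view.
- **Check that disagreed:** Measured from the final top picture, the tail face is 216–217 mm from the stop instead of 220 mm. I put this down to reading block corners by eye and the camera calibration (about 2 mm), since it can't physically be under 220 mm.
- **Bystanders:** The areas around the vial, filter case, thumb nut and blue look-alike match the first picture to within image noise. The brown and orange look-alikes were not compared this way, but the arm stayed clear of them.

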